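# Set up the sketch box: lid upright, mast held out for the panel

### The arm

A 6-joint arm with a two-finger parallel gripper is mounted at the origin on the work surface. World frame = base frame: x ahead of the robot, y to its left, z up, the work surface at z = 0. Lengths are in m, angles in degrees, forces in N, time in s.
With the tool pointing down it reaches from about 0.3 to 0.85 m from the base axis. Payload 5.4 kg.
Tool frame: the origin (TCP) lies at the very end of the fingers, on their centre line; the grasp point (between the pads) lies 19 mm behind it; z points along the fingers, y is the line along which they close (so a half turn about z gives the same grasp; the last joint's range is limited). The gripper opens to 85 mm and grips with 20 to 120 N. Pads are 22 mm wide; open, the fingers measure 114 mm over their backs; the gripper's body (76 mm by 85 mm) begins 54 mm behind the grasp point. The pads swing forward as they close: fully open they stand 13 mm farther back than shut.
Start: joints at [-85.663, 9.076, 91.501, -0, 79.423, -12.038], TCP at [0.162, -0.552, 0.231] pointing down, gripper open.
Joint ranges: [-166.64, 166.64], [-54.1, 131.32], [10.49, 154.53], [-73.88, 253.88], [9.74, 151.15], [-171.62, 171.62]. Speed limits (degrees/s): [147.25, 147.25, 180, 180, 180, 180].

### API

Orientations are given as a 3x3 rotation matrix whose columns are the frame's x, y, z axes.
In Python, from station import bot, imaging, job gives the robot as it stands.
- The arm moves only by the shell command python3 -m jog 'ROWS' [FORCE]. ROWS is JSON, a list of rows, each an object with "dp": the shift along the tool's x, y, z in m, a list of three; "rotation": the turn, a rotation vector about the tool's x, y, z in degrees, a list of three; "jaw": the closure, from -1 (fully open) to 1 (shut). In form: [{"dp": [tx, ty, tz], "rotation": [ax, ay, az], "jaw": jaw}, ...]. A call has 1 to 5 rows; each row shifts and turns the commanded pose from where the row before left it, along the tool's axes as they then stand; what a row does not reach is not made up. A row lasts 1/10 s, in which the tool goes at most 50 mm and 8.59 degrees, less where a joint would pass 70% of its speed; a pose out of reach is approached as far as the arm can. A call is refused whole if a number of a shift passes 0.05 or a number of a turn 8.59, either way. A call with a gripper value outside its range is refused whole. The fingers move at their own pace and stop on an object; FORCE is the grip in N (left out, the last holds). Time passes only in rows, so rows that do not move let the fingers close. It gives the time, the measured TCP pose, the force, the opening and the grip force at its end, in the units of the state.
- bot.read_state(): the state, without advancing time (a new reading comes with each control period).
- imaging.capture(name): name is "scene" or "side" or "wrist"; returns a dict with "frame" (400x640x3 uint8, blue, green, red), "intrinsics" (3x3 intrinsics, pixels), "dist" ([k1, k2, p1, p2, k3] as OpenCV has them; the pictures are not rectified), "R" (3x3) and "t" (3): a world point X has camera coordinates R X + t; the wrist camera has in their place "T_tool_cam" (4x4, takes a point from camera to tool coordinates, whose origin is the TCP and whose axes are the flange's). Camera axes: x right, y down, z forward; pixel columns grow to the right and rows downward; lengths in m; the calibration is good to about 2 mm. A picture is of the moment at which its call begins: read the wrist's pose just before it. There is no depth.
- job.job_done(): hands the job in; it is judged then, once.
The state is a dict: "time": time; "joint_positions": joint angles; "dq": joint speeds; "tau": joint torques, N m; "tool_pos": TCP position; "eef_rot": TCP orientation; "contact_force": force on the tool from outside, world axes, zero at the start; "wrist_torque": the same for the moment, N m; "opening": opening from 0.0 (shut) to 1.0 (fully open); "gripper_force": force on a finger pad.
Only numpy, scipy, OpenCV 4.12 (cv2) and the standard library are available. Lean on these libraries where they do the work, as an engineer would, in place of code of your own. Each camera call takes 0.05 s, during which the arm holds its last target. There are 200 camera calls.

### The job

Set up the wooden sketch box so that the painter can slip a panel in: first fold its stiff lid up until it stands upright, with the mast still pushed home. Then squeeze the button in the mast's head, pull the mast past its first stop to its second stop, fully out, and finish while still holding the head there with the button squeezed in and the lid upright: do not let go. Leave the other things on the table where they are.

Things in the scene. Friction and masses are not known exactly. Their poses are not given: they have to be found in the camera images.
- sketch_box: Light wooden sketch box (pochade box), an open tray 175 mm deep (its x) by 240 mm wide (its y), walls 8 mm, screwed to the table by a 12 mm high aluminium bar beneath it, 50 by 300 mm, whose ends show at both sides: it cannot shift. Origin: centre of its underside on the table; z up; its x points from the open front of the tray to the hinge at the back. Tray rim 60 mm above the table.
- lid_hinge (a point): Point on the hinge axis of the lid, midway along it: at (80, 0, 68) mm in the sketch box's frame. The axis runs along the box's y. Axes as the box's.
- lid (a joint): Angle of the lid about the hinge, rad: 0 = upright, square to the tray; positive = leaning back, away from the tray (towards the box's +x); -1.55 = shut; at most 0.95. Starts leaning back. A friction hinge (about 1.1 N m, so about 7 to 10 N at the top edge) that stays where it is left.
- lid_top (a point): Middle of the lid's top edge, 165 mm from the hinge axis, mid-thickness; its x is the lid's normal (pointing to the back), y along the edge, z along the lid away from the hinge. The lid is a wooden board 14 mm thick, 236 mm wide, its top edge straight and free from 30 to 118 mm on either side of the middle, where it can be pinched; the mast's head stands on the middle. A 12 mm ledge runs along the front foot of the lid.
- mast (a joint): How far the flat aluminium mast is drawn out of the lid, along the lid, m: 0 = home, 0.045 = first stop, 0.090 = second stop, which is the hard end of its travel. A spring latch locks it at each of the three places unless the button is pressed (it must be at least 4.5 mm in); with the button kept in it slides past the first stop freely, with 1 to 4 N for weight and friction, and would sink back by itself.
- head: Black moulded head on top of the mast, carried by it: a block 25 mm thick, 52 mm wide, 36 mm tall. Frame as lid_top (x to the back of the lid, y along its edge, z along the mast outwards), origin on the lid's mid-plane at the top edge when the mast is home. The block spans x -15 to +10 mm, y -26 to +26 mm, z +2 to +38 mm; a 4 mm lip flush with its front face hangs down to z = -9 mm.
- button_face (a point): Centre of the outer face of the grey release button in the front of the head: 24 mm wide, 18 mm tall, at x = -22, y = 0, z = +21 mm in the head's frame, standing 7 mm proud of the head's front face. Head and button are 32 mm thick together, 26 mm when it is pressed: squeezing them front to back presses it.
- button (a joint): How far the button is pressed in, m: 0 = out, 0.006 = fully in. A spring, 2 N at first and 6 N fully in.
- brush_pot: Bystander: white plastic pot, 82 mm across and 105 mm tall, with brushes up to about 280 mm high. Origin at its underside.
- tape_roll: Bystander: roll of masking tape lying flat behind the sketch box, 90 mm across, 24 mm high. Origin under its centre.
- scissors: Bystander: scissors with grey handles lying on the table, about 200 mm long, 12 mm high. Origin under the pivot.
- marker_tray: Bystander: black marker 130 mm long lying in the trough at the back of the sketch box's tray. Origin under its middle.
- marker_table: Bystander: brown marker 130 mm long lying on the table. Origin under its middle.
- gesso_jar: Bystander: white jar 68 mm across, 85 mm tall. Origin at its underside.
- paint_tube: Bystander: paint tube lying on the table, about 130 mm long, 20 mm high. Origin on its underside near its middle.

How it is judged (in metres and radians):
On the way:
1. the lid stands upright with the mast still home (value of joint lid between -0.12 and 0.12 rad and value of joint mast below 0.006 m), for 0.2 s.
At the end, for the whole second after the job is handed in: The lid stands within 7 degrees of upright, the mast is drawn out to its second stop (within 6 mm of 90 mm) and still, and the fingers still grip its head (more than 3 N) with the button at least 4.2 mm in, so that the latch is off and only the gripper holds the mast out (value of joint lid between -0.12 and 0.12 rad and value of joint mast above 0.084 m and value of joint button above 0.0042 m and velocity of joint mast between -0.01 and 0.01 m/s and contact force between the fingers and head above 3 N); the arm keeps its last pose, push and grip.
It fails at once if a thing lying or standing on the table or in the tray was shifted more than 30 mm or knocked over (distance of any of brush_pot, tape_roll, scissors, marker_tray, marker_table, gesso_jar, paint_tube from where it was at the start of the episode above 0.03 m or angle between any of brush_pot, gesso_jar's own z axis and vertical above 0.5 rad).
It also fails if it takes over 48 s, if anything falls off the work surface, if the arm or the gripper's body presses on something with over 40 N, if the wrist force passes 120 N, or if a joint passes its speed limit or range.

## Working session

There is one attempt and no reset: what is moved stays moved. The work goes in short steps, Python scripts to look and compute and a shell command to move; the robot and the scene stay as the last step left them, time stands still between calls to the robot, and variables do not carry over. Pictures are saved under pics/ and viewed, at most 10 in all, crops included, and the job is handed in when it is done.

```bash
mkdir -p pics; ls; python3 - <<'E'
from station import bot,imaging
import cv2,json
s=bot.read_state(); print({k:s[k] for k in('time','tool_pos','eef_rot','contact_force','opening','gripper_force')})
import pickle
d={n:imaging.capture(n) for n in('scene','side')}
pickle.dump(d,open('c0.pkl','wb'))
for n in d: cv2.imwrite(f'pics/{n}0.png',d[n]['frame']); print(n,d[n]['intrinsics'],d[n]['dist'],d[n]['R'],d[n]['t'])
E
```

```text
pics
{'time': 0.0, 'tool_pos': array([ 0.16202968, -0.55106646,  0.23031748]), 'eef_rot': array([[ 9.59452520e-01,  2.81870262e-01, -1.30769419e-04],
       [ 2.81869996e-01, -9.59450735e-01,  1.89553982e-03],
       [ 4.08829490e-04, -1.85554043e-03, -9.99998195e-01]]), 'contact_force': array([ 0.17080769, -0.39705511,  0.12545371]), 'opening': 0.9980119850885879, 'gripper_force': 0.0}
scene [[504.12493715   0.         312.93603339]
 [  0.         504.12493715 214.28261926]
 [  0.           0.           1.        ]] [-0.00833542  0.          0.          0.          0.        ] [[ 0.65673792  0.75403356  0.01134451]
 [ 0.49146131 -0.41653941 -0.76482723]
 [-0.57197997  0.50786643 -0.64413555]] [-0.40591032 -0.14624026  1.82284895]
side [[404.87998993   0.         314.24770498]
 [  0.         404.87998993 200.0144529 ]
 [  0.           0.           1.        ]] [0.02094247 0.         0.         0.         0.        ] [[-0.90104823 -0.4335891  -0.01060991]
 [-0.26422823  0.56816717 -0.77933915]
 [ 0.34394117 -0.69941873 -0.62651251]] [0.5423484  0.24846831 1.13485375]
```

View pics/scene0.png

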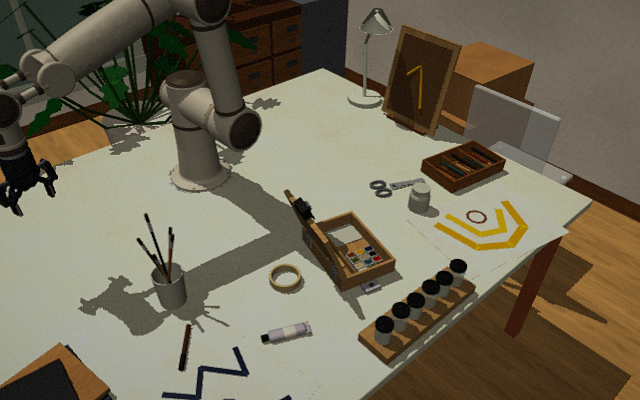

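View pics/side0.png

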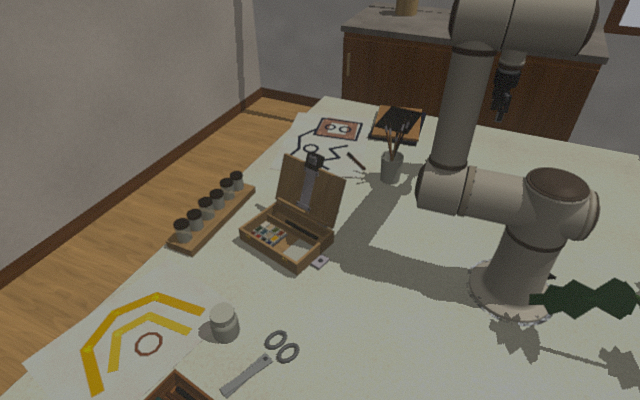

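The scene view has the box near (350,250) with the head near (305,207). In the side view the box is near (285,235) and the head near (314,160). I'll enlarge both to pick points.

```bash
python3 - <<'E'
import pickle,cv2,numpy as np
d=pickle.load(open('c0.pkl','rb'))
a=d['scene']['frame'][180:300,275:405]; b=d['side']['frame'][145:280,232:352]
a=cv2.resize(a,None,fx=4,fy=4,interpolation=cv2.INTER_CUBIC)[:, :400*2]
cv2.imwrite('pics/sc_c.png',cv2.resize(d['scene']['frame'][180:295,275:405],None,fx=5,fy=5,interpolation=cv2.INTER_CUBIC))
cv2.imwrite('pics/si_c.png',cv2.resize(d['side']['frame'][148:273,235:345],None,fx=4.8,fy=4.8,interpolation=cv2.INTER_CUBIC))
E
```

```text
(no output)
```

View pics/sc_c.png

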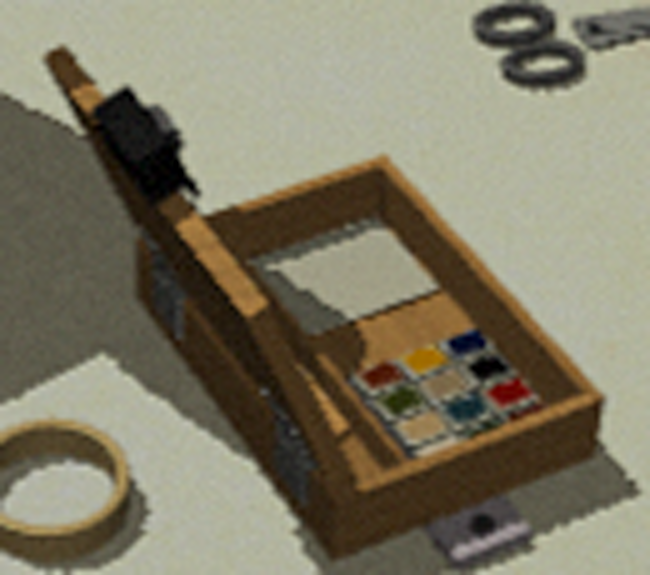

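View pics/si_c.png

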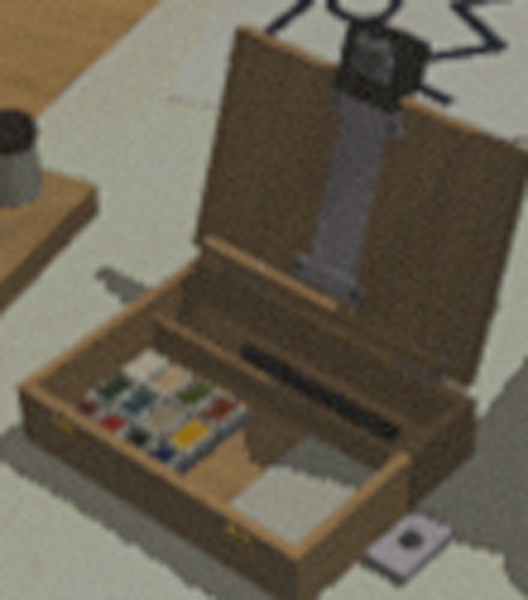

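Scene crop: front rim corners at (603,398) and (385,157), lid top ends near (60,50) and (255,303). Side crop: front rim corners at (22,388) and (297,555), lid top ends near (239,33) and (524,150), button at (375,55). Next I'll fit box pose and lid angle to both views and triangulate the lid as a check.

```bash
cat >fit.py <<'E'
import pickle,cv2,numpy as np
from scipy.optimize import least_squares
d=pickle.load(open('c0.pkl','rb'))
def proj(n,X):
    c=d[n]; return cv2.projectPoints(np.atleast_2d(X).astype(float),cv2.Rodrigues(c['R'])[0],c['t'],c['intrinsics'],c['dist'])[0][:,0]
def box2w(p,X):
    c,s=np.cos(p[2]),np.sin(p[2]); return np.array([[c,-s,0],[s,c,0],[0,0,1]])@X+[p[0],p[1],0]
def lid(p,X): # lid_top frame -> world
    a=p[3]; n=np.array([np.cos(a),0,-np.sin(a)]); u=np.array([np.sin(a),0,np.cos(a)])
    return box2w(p,np.array([.08,0,.068])+n*X[0]+np.array([0,X[1],0])+u*(X[2]+.165))
B=lambda *X:('b',np.array(X)/1e3); L=lambda *X:('l',np.array(X)/1e3)
obs=[('scene',B(-87.5,120,60),603,398),('scene',B(-87.5,-120,60),385,157),('scene',B(-87.5,120,12),597,448),
('scene',B(87.5,120,12),333,553),('scene',B(87.5,-120,12),141,292),('scene',L(0,-118,0),60,52),('scene',L(0,118,0),255,303),
('side',B(-87.5,120,60),22,388),('side',B(-87.5,-120,60),297,555),('side',B(87.5,-120,60),472,408),
('side',L(0,118,0),239,33),('side',L(0,-118,0),524,148),('side',L(-22,0,21),375,55)]
off={'scene':(275,180,5),'side':(235,148,4.8)}
def px(n,u,v):
    o=off[n]; return np.array([o[0]+(u+.5)/o[2]-.5,o[1]+(v+.5)/o[2]-.5])
def P(p,m): return (box2w if m[0]=='b' else lid)(p,m[1])
def f(p): return np.concatenate([proj(n,P(p,m))[0]-px(n,u,v) for n,m,u,v in obs])
best=min((least_squares(f,[.55,-.1,y,.4],loss='soft_l1') for y in np.arange(-3,3.2,.7)),key=lambda r:r.cost)
p=best.x
if __name__=='__main__':
    print(p,np.degrees(p[2:]),best.cost); print(np.round(f(p).reshape(-1,2),1).tolist())
    for nm,a,b in(('lid y+',(0,118,0),None),('lid y-',(0,-118,0),None),('rim y+',(-87.5,120,60),'b'),('rim y-',(-87.5,-120,60),'b')):
        A=[]
        for n in('scene','side'):
            q=[px(n,u,v) for nn,m,u,v in obs if nn==n and np.allclose(m[1]*1e3,a)][0]
            c=d[n]; x=cv2.undistortPoints(q.reshape(1,1,2),c['intrinsics'],c['dist'])[0,0]; A.append((np.c_[c['R'],c['t']],x))
        X=cv2.triangulatePoints(A[0][0],A[1][0],A[0][1],A[1][1])[:,0]; X=X[:3]/X[3]
        print(nm,X.round(4),P(p,('b' if b else 'l',np.array(a)/1e3)).round(4))
    for X in((0,0,0),(-.022,0,.021),(0,.074,0),(0,-.074,0)): print(X,lid(p,np.array(X)).round(4))
    q=p.copy();q[3]=0
    for X in((0,0,0),(0,0,.02),(0,0,.11)): print('up',X,lid(q,np.array(X)).round(4))
    np.save('p.npy',p)
E
python3 fit.py
```

```text
[ 0.646907    0.10698299 -1.80775085  0.36726673] [-103.57649432   21.04283348] 11.243555271556925
[[0.6, -0.5], [0.4, -0.9], [-0.2, 1.3], [-0.1, 1.2], [-0.7, 0.4], [-1.1, -1.1], [0.8, 0.9], [-1.3, -0.1], [-0.1, 1.6], [1.2, -1.3], [0.7, -1.4], [1.7, 1.8], [-1.7, 1.2]]
lid y+ [ 0.7266 -0.0528  0.2202] [ 0.7289 -0.0561  0.222 ]
lid y- [ 0.5069 -0.0035  0.2241] [ 0.4995 -0.0007  0.222 ]
rim y+ [0.7826 0.1617 0.0583] [0.7841 0.1639 0.06  ]
rim y- [0.5533 0.2154 0.0606] [0.5508 0.2202 0.06  ]
(0, 0, 0) [ 0.6142 -0.0284  0.222 ]
(-0.022, 0, 0.021) [ 0.6173 -0.0157  0.2495]
(0, 0.074, 0) [ 0.6862 -0.0457  0.222 ]
(0, -0.074, 0) [ 0.5423 -0.011   0.222 ]
up (0, 0, 0) [0.6281 0.0292 0.233 ]
up (0, 0, 0.02) [0.6281 0.0292 0.253 ]
up (0, 0, 0.11) [0.6281 0.0292 0.343 ]
```

The fit is consistent: residuals are about 1 px, and the triangulated rim height is 58–61 mm against the stated 60. The box is at (0.647, 0.107) with yaw -103.6°, and the lid leans back 21°.

Plan: turn 30° and lift, straddle the head with the jaws open, push the lid up with the rear finger, then centre and squeeze.

```bash
python3 -m jog '[{"dp":[0,0,-0.04],"rotation":[0,0,7.5],"jaw":-1},{"dp":[0,0,-0.04],"rotation":[0,0,7.5],"jaw":-1},{"dp":[0,0,-0.04],"rotation":[0,0,7.5],"jaw":-1},{"dp":[0,0,-0.04],"rotation":[0,0,7.5],"jaw":-1},{"dp":[0,0,0],"rotation":[0,0,0],"jaw":-1}]' 30
cat >go.py <<'E'
import sys,numpy as np
from station import bot
# usage: go.py boxx(mm rel. upright lid_top, + = back) lid_y(mm) z(m): prints tool shift needed to reach it
p=np.load('p.npy'); c,s=np.cos(p[2]),np.sin(p[2]); ex=np.array([c,s,0]); ey=np.array([-s,c,0])
top=np.array([p[0],p[1],0])+.08*ex
st=bot.read_state(); R=st['eef_rot']; t=st['tool_pos']
print('t',st['time'],'tcp',t.round(4),'rel box mm',((t-top)@np.c_[ex,ey]*1e3).round(1),'F',st['contact_force'].round(1),'open',round(st['opening'],3),'grip',st['gripper_force'])
print('tool y.ex',(R[:,1]@ex).round(4),'z',R[:,2].round(3),'q',np.round(st['joint_positions'],0))
if len(sys.argv)>1:
    bx,ly,z=map(float,sys.argv[1:4]); T=top+ex*bx/1e3+ey*ly/1e3; T[2]=z
    print('need dp',(R.T@(T-t)).round(4))
E
python3 go.py 20 0 0.39
```

```text
time: 0.6
tool_pos: [0.1623, -0.5535, 0.3982]
eef_rot: [[0.971, -0.238, 0.001], [-0.238, -0.971, -0.011], [0.004, 0.011, -1.0]]
contact_force: [-0.4, 0.2, 1.2]
opening: 0.998
gripper_force: 0.0
t 0.6 tcp [ 0.1623 -0.5535  0.3982] rel box mm [ 675.8 -316. ] F [-0.4  0.2  1.2] open 0.998 grip 0.0
tool y.ex 0.9999 z [ 0.001 -0.011 -1.   ] q [-86.   6.  76.   0.  97.  18.]
need dp [ 0.314  -0.6568  0.0023]
```

```bash
python3 -m jog '[{"dp":[0.021,-0.041,0],"rotation":[0,0,0],"jaw":-1},{"dp":[0.021,-0.041,0],"rotation":[0,0,0],"jaw":-1},{"dp":[0.021,-0.041,0],"rotation":[0,0,0],"jaw":-1},{"dp":[0.021,-0.041,0],"rotation":[0,0,0],"jaw":-1},{"dp":[0.021,-0.041,0],"rotation":[0,0,0],"jaw":-1}]' >/dev/null
python3 -m jog '[{"dp":[0.021,-0.041,0],"rotation":[0,0,0],"jaw":-1},{"dp":[0.021,-0.041,0],"rotation":[0,0,0],"jaw":-1},{"dp":[0.021,-0.041,0],"rotation":[0,0,0],"jaw":-1},{"dp":[0.021,-0.041,0],"rotation":[0,0,0],"jaw":-1},{"dp":[0.021,-0.041,0],"rotation":[0,0,0],"jaw":-1}]' >/dev/null
python3 go.py 62 0 0.37
```

```text
t 1.6 tcp [ 0.4635 -0.2008  0.3903] rel box mm [ 262.2 -106. ] F [ 1.2 -0.5  0.7] open 0.998 grip 0.0
tool y.ex 1.0 z [-0.001  0.001 -1.   ] q [-37.  -4.  88.  -0.  97.  66.]
need dp [ 0.1061 -0.2002  0.0202]
```

```bash
python3 -m jog '[{"dp":[0.021,-0.039,0],"rotation":[0,0,0],"jaw":-1},{"dp":[0.021,-0.039,0],"rotation":[0,0,0],"jaw":-1},{"dp":[0.021,-0.039,0],"rotation":[0,0,0],"jaw":-1},{"dp":[0.021,-0.039,0],"rotation":[0,0,0],"jaw":-1},{"dp":[0.021,-0.039,0],"rotation":[0,0,0],"jaw":-1}]' >/dev/null
python3 -m jog '[{"dp":[0,0,0],"rotation":[0,0,0],"jaw":-1},{"dp":[0,0,0],"rotation":[0,0,0],"jaw":-1}]' >/dev/null
python3 go.py 62 0 0.30
python3 - <<'E'
from station import bot,imaging
import cv2,pickle,numpy as np
s=bot.read_state(); c=imaging.capture('wrist'); pickle.dump((s,c),open('w1.pkl','wb'))
from fit import p,lid
K=c['intrinsics'];T=c['T_tool_cam']
im=c['frame'].copy()
def pr(X):
    x=s['eef_rot'].T@(X-s['tool_pos']); x=np.linalg.inv(T)@np.r_[x,1]
    return cv2.projectPoints(x[:3].reshape(1,3),np.zeros(3),np.zeros(3),K,c['dist'])[0][0,0]
for X in((0,-.118,0),(0,.118,0),(-.022,0,.021),(-.015,.026,.038),(-.015,-.026,.038),(.010,-.026,.038),(.010,.026,.038)):
    q=pr(lid(p,np.array(X))); print(X,q.round(1)); cv2.circle(im,tuple(int(v) for v in q.round()),3,(0,0,255),1)
cv2.imwrite('pics/w1.png',im)
E
```

```text
t 2.3 tcp [ 0.6107 -0.0372  0.3896] rel box mm [68.6 -1.3] F [-1.2 -0.6  0.2] open 1.004 grip 0.0
tool y.ex 1.0 z [-0.003  0.    -1.   ] q [-15.  12.  71.  -0.  98.  89.]
need dp [ 0.0016 -0.0066  0.0896]
(0, -0.118, 0) [306. 296.]
(0, 0.118, 0) [304.   42.9]
(-0.022, 0, 0.021) [288.9 189.6]
(-0.015, 0.026, 0.038) [303.  161.5]
(-0.015, -0.026, 0.038) [303.5 223.8]
(0.01, -0.026, 0.038) [331.2 220.4]
(0.01, 0.026, 0.038) [332.  159.8]
```

View pics/w1.png

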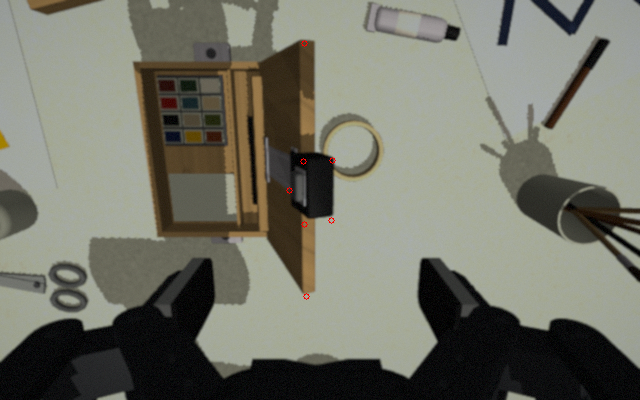

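The wrist view shows the head at about (318,185) and lid ends near (309,40) and (307,293). Predicted marks agree within about 4 mm (offset +3 mm along the lid, +4 mm to the back). Descending astride.

```bash
python3 -m jog '[{"dp":[0.004,-0.003,0.03],"rotation":[0,0,0],"jaw":-1},{"dp":[0,0,0.03],"rotation":[0,0,0],"jaw":-1},{"dp":[0,0,0.03],"rotation":[0,0,0],"jaw":-1},{"dp":[0,0,0.02],"rotation":[0,0,0],"jaw":-1},{"dp":[0,0,0],"rotation":[0,0,0],"jaw":-1}]' >/dev/null; python3 go.py 66 3 0.215
python3 -m jog '[{"dp":[0,0,0.02],"rotation":[0,0,0],"jaw":-1},{"dp":[0,0,0.02],"rotation":[0,0,0],"jaw":-1},{"dp":[0,0,0.02],"rotation":[0,0,0],"jaw":-1},{"dp":[0,0,0],"rotation":[0,0,0],"jaw":-1},{"dp":[0,0,0],"rotation":[0,0,0],"jaw":-1}]' >/dev/null; python3 go.py 66 3 0.215
```

```text
t 2.85 tcp [ 0.6128 -0.0368  0.2775] rel box mm [67.8  0.6] F [-0.2  0.4 -0.9] open 1.002 grip 0.0
tool y.ex 1.0 z [-0.007  0.002 -1.   ] q [-15.  14.  81.  -0.  86.  89.]
need dp [ 0.0029 -0.0018  0.0625]
t 3.35 tcp [ 0.6156 -0.0366  0.2229] rel box mm [67.   3.3] F [-0.8 -0.5  0.6] open 1.002 grip 0.0
tool y.ex 1.0 z [ 0.001 -0.    -1.   ] q [-15.  15.  85.  -0.  79.  89.]
need dp [-0.0003 -0.001   0.0079]
```

```bash
python3 -m jog '[{"dp":[0,-0.012,0.002],"rotation":[0,0,0],"jaw":-1},{"dp":[0,-0.012,0.002],"rotation":[0,0,0],"jaw":-1},{"dp":[0,-0.012,0.002],"rotation":[0,0,0],"jaw":-1},{"dp":[0,-0.012,0],"rotation":[0,0,0],"jaw":-1},{"dp":[0,0,0],"rotation":[0,0,0],"jaw":-1}]' >/dev/null; python3 go.py -28 3 0.215
python3 -m jog '[{"dp":[0,-0.01,0],"rotation":[0,0,0],"jaw":-1},{"dp":[0,-0.01,0],"rotation":[0,0,0],"jaw":-1},{"dp":[0,-0.01,0],"rotation":[0,0,0],"jaw":-1},{"dp":[0,-0.006,0],"rotation":[0,0,0],"jaw":-1},{"dp":[0,0,0],"rotation":[0,0,0],"jaw":-1}]' >/dev/null; python3 go.py -28 3 0.215
```

```text
t 3.85 tcp [0.628  0.0113 0.2175] rel box mm [17.5  4.1] F [ 0.4 -2.8  1.1] open 0.997 grip 1.12546072807163
tool y.ex 1.0 z [ 0.004 -0.003 -1.   ] q [-10.  17.  83.  -0.  79.  94.]
need dp [-0.0011 -0.0455  0.0024]
t 4.35 tcp [0.6358 0.0464 0.2165] rel box mm [-18.5   3.5] F [-0.6 -1.8  0.7] open 0.998 grip 0.7987280419911258
tool y.ex 1.0 z [ 0.002 -0.001 -1.   ] q [-7. 19. 82. -0. 79. 97.]
need dp [-0.0005 -0.0095  0.0014]
```

```bash
python3 -m jog '[{"dp":[0,-0.005,0],"rotation":[0,0,0],"jaw":-1},{"dp":[0,-0.005,0],"rotation":[0,0,0],"jaw":-1},{"dp":[0,0,0],"rotation":[0,0,0],"jaw":-1}]' >/dev/null; python3 go.py
python3 - <<'E'
from station import imaging
import cv2,numpy as np
a=imaging.capture('side')['frame'][110:280,230:350];b=imaging.capture('scene')['frame'][130:300,260:400]
cv2.imwrite('pics/push.png',cv2.resize(np.hstack([a,b]),None,fx=3,fy=3,interpolation=cv2.INTER_CUBIC))
E
```

```text
t 4.65 tcp [0.6378 0.0556 0.2159] rel box mm [-27.9   3.3] F [ 0.5 -3.   2.5] open 1.005 grip 1.5960557386279106
tool y.ex 1.0 z [ 0.001 -0.001 -1.   ] q [-6. 19. 81. -0. 80. 98.]
```

View pics/push.png

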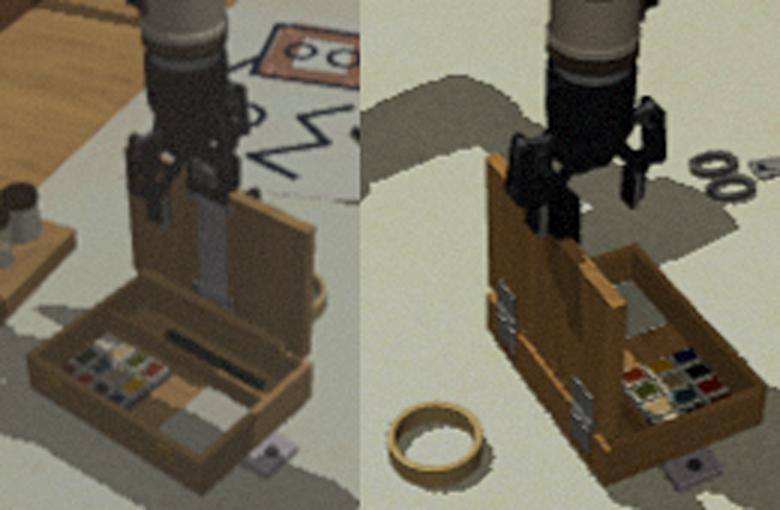

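The lid is near upright. Its y- top corner is near crop (309,232) in the side part and (490,157) in the scene part, and its y+ corner is near (616,303). Solving for the lid angle.

```bash
python3 - <<'E'
from fit import *
o=[('side',(0,-.118,0),230+309/3,110+232/3),('scene',(0,.118,0),260+(616-360)/3,130+303/3),('scene',(0,-.118,0),260+(491-360)/3,130+157/3)]
g=lambda a:np.concatenate([proj(n,lid(np.r_[p[:3],a],np.array(X)))[0]-[u,v] for n,X,u,v in o])
r=least_squares(g,[0.]);print(np.degrees(r.x),r.fun.round(1))
for k in o:
    r=least_squares(lambda a:proj(k[0],lid(np.r_[p[:3],a],np.array(k[1])))[0]-k[2:],[0.]);print(np.degrees(r.x),r.fun.round(1))
E
```

```text
[1.38726508] [ 1.  -1.1  0.8 -0.1 -0.3 -2. ]
[-0.48920815] [-0.1 -0.2]
[2.120614] [0.1 0.2]
[1.71551375] [-0.6 -1.9]
```

Lid is about 1.4° from upright, with the mast home. Next: back off to centre on the head, rise to grasp height, and squeeze.

```bash
python3 -m jog '[{"dp":[0,0.0147,-0.008],"rotation":[0,0,0],"jaw":-1},{"dp":[0,0.0147,-0.008],"rotation":[0,0,0],"jaw":-1},{"dp":[0,0,0],"rotation":[0,0,0],"jaw":-1},{"dp":[0,0,0],"rotation":[0,0,0],"jaw":-1},{"dp":[0,0,0],"rotation":[0,0,0],"jaw":-1}]' >/dev/null; python3 go.py 1.5 3 0.232
python3 -m jog '[{"dp":[0,0,0],"rotation":[0,0,0],"jaw":1},{"dp":[0,0,0],"rotation":[0,0,0],"jaw":1},{"dp":[0,0,0],"rotation":[0,0,0],"jaw":1},{"dp":[0,0,0],"rotation":[0,0,0],"jaw":1},{"dp":[0,0,0],"rotation":[0,0,0],"jaw":1}]' 30 >/dev/null; python3 go.py
python3 -m jog '[{"dp":[0,0,0],"rotation":[0,0,0],"jaw":1},{"dp":[0,0,0],"rotation":[0,0,0],"jaw":1},{"dp":[0,0,0],"rotation":[0,0,0],"jaw":1},{"dp":[0,0,0],"rotation":[0,0,0],"jaw":1},{"dp":[0,0,0],"rotation":[0,0,0],"jaw":1}]' 30 >/dev/null; python3 go.py
```

```text
t 5.25 tcp [0.6304 0.027  0.2311] rel box mm [1.7 2.7] F [-0.4 -0.3 -0.1] open 1.0 grip 0.0
tool y.ex 1.0 z [-0.     0.001 -1.   ] q [-9. 17. 82.  0. 81. 95.]
need dp [ 0.0003 -0.0002 -0.0009]
t 5.75 tcp [0.6307 0.0274 0.2317] rel box mm [1.2 2.9] F [-0.9  2.7  2.3] open 0.301 grip 33.22140097618103
tool y.ex 1.0 z [ 0.     0.001 -1.   ] q [-8. 17. 82.  0. 81. 95.]
t 6.25 tcp [0.6307 0.0274 0.2317] rel box mm [1.2 2.9] F [-1.1  4.2  4. ] open 0.3 grip 32.80366837978363
tool y.ex 1.0 z [ 0.001  0.001 -1.   ] q [-8. 17. 82.  0. 81. 95.]
```

The opening is 25.5 mm against the 26 mm expected with the button pressed, so it is in. Now the draw-out.

```bash
python3 -m jog '[{"dp":[0,0,-0.01],"rotation":[0,0,0],"jaw":1},{"dp":[0,0,-0.01],"rotation":[0,0,0],"jaw":1},{"dp":[0,0,-0.01],"rotation":[0,0,0],"jaw":1},{"dp":[0,0,0],"rotation":[0,0,0],"jaw":1},{"dp":[0,0,0],"rotation":[0,0,0],"jaw":1}]' >/dev/null; python3 go.py
python3 -m jog '[{"dp":[0,0,-0.01],"rotation":[0,0,0],"jaw":1},{"dp":[0,0,-0.01],"rotation":[0,0,0],"jaw":1},{"dp":[0,0,-0.01],"rotation":[0,0,0],"jaw":1},{"dp":[0,0,0],"rotation":[0,0,0],"jaw":1},{"dp":[0,0,0],"rotation":[0,0,0],"jaw":1}]' >/dev/null; python3 go.py
```

```text
t 6.75 tcp [0.6306 0.0271 0.261 ] rel box mm [1.5 2.9] F [1.2 4.5 0. ] open 0.295 grip 32.5322824716568
tool y.ex 1.0 z [ 0.  0. -1.] q [-9. 16. 80.  0. 84. 95.]
t 7.25 tcp [0.6305 0.0268 0.2913] rel box mm [1.8 2.9] F [ 1.   4.4 -0. ] open 0.296 grip 32.94904410839081
tool y.ex 1.0 z [ 0. -0. -1.] q [-9. 16. 77. -0. 87. 95.]
```

```bash
python3 -m jog '[{"dp":[0,0,-0.01],"rotation":[0,0,0],"jaw":1},{"dp":[0,0,-0.01],"rotation":[0,0,0],"jaw":1},{"dp":[0,0,-0.007],"rotation":[0,0,0],"jaw":1},{"dp":[0,0,0],"rotation":[0,0,0],"jaw":1},{"dp":[0,0,0],"rotation":[0,0,0],"jaw":1}]' >/dev/null; python3 go.py
python3 -m jog '[{"dp":[0,0,-0.002],"rotation":[0,0,0],"jaw":1},{"dp":[0,0,0],"rotation":[0,0,0],"jaw":1}]' >/dev/null; python3 go.py
python3 -m jog '[{"dp":[0,0,-0.002],"rotation":[0,0,0],"jaw":1},{"dp":[0,0,0],"rotation":[0,0,0],"jaw":1},{"dp":[0,0,0],"rotation":[0,0,0],"jaw":1}]' >/dev/null; python3 go.py
```

```text
t 7.75 tcp [0.6305 0.0266 0.3185] rel box mm [2.  2.9] F [ 0.4  1.5 -0.9] open 0.294 grip 33.521543741226196
tool y.ex 1.0 z [-0.    -0.001 -1.   ] q [-9. 15. 75. -0. 90. 95.]
t 7.95 tcp [0.6304 0.0266 0.32  ] rel box mm [2.  2.9] F [ 1.2  0.8 -1. ] open 0.297 grip 33.588595390319824
tool y.ex 1.0 z [-0.001 -0.    -1.   ] q [-9. 15. 75. -0. 90. 95.]
t 8.25 tcp [0.6304 0.0266 0.3218] rel box mm [2.  2.8] F [ 1.  -0.8 -4.1] open 0.297 grip 33.64695489406586
tool y.ex 1.0 z [-0.001 -0.    -1.   ] q [-9. 15. 74. -0. 91. 95.]
```

Travel is 90 mm and the downward force is rising at the end stop. One last check of the picture.

```bash
python3 - <<'E'
from station import imaging
import cv2,numpy as np
a=imaging.capture('side')['frame'][80:280,230:350];b=imaging.capture('scene')['frame'][100:300,260:400]
cv2.imwrite('pics/end.png',cv2.resize(np.hstack([a,b]),None,fx=3,fy=3,interpolation=cv2.INTER_CUBIC))
E
python3 go.py
```

```text
t 8.35 tcp [0.6304 0.0266 0.3218] rel box mm [2.  2.8] F [ 0.4  0.  -5.3] open 0.297 grip 33.660451769828796
tool y.ex 1.0 z [-0.001 -0.    -1.   ] q [-9. 15. 74. -0. 91. 95.]
```

View pics/end.png

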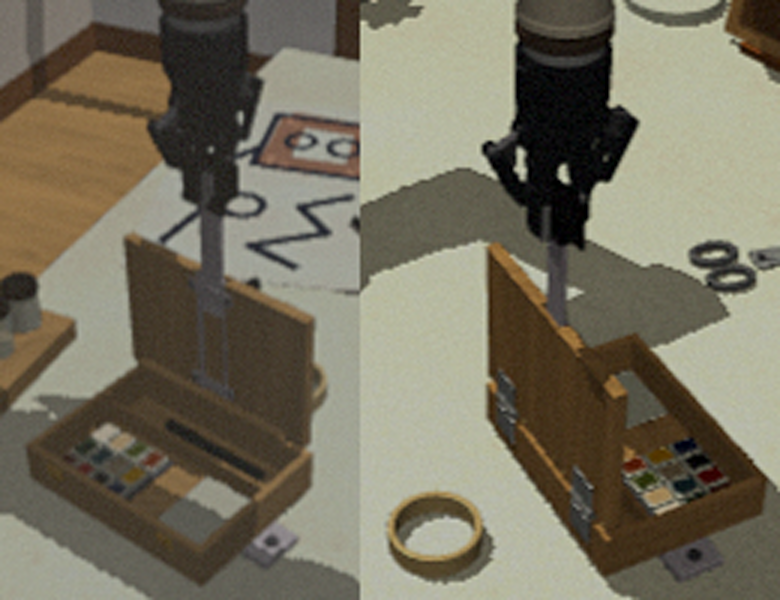

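The lid is upright, with the mast out between the lid top (crop 545,330) and the head in the gripper (560,220). I'll nudge a little more to make sure it is at the stop, then hand in.

```bash
python3 -m jog '[{"dp":[0,0,-0.0015],"rotation":[0,0,0],"jaw":1},{"dp":[0,0,0],"rotation":[0,0,0],"jaw":1},{"dp":[0,0,0],"rotation":[0,0,0],"jaw":1},{"dp":[0,0,0],"rotation":[0,0,0],"jaw":1}]' >/dev/null; python3 go.py
```

```text
t 8.75 tcp [0.6302 0.0267 0.3219] rel box mm [2.  2.6] F [  3.9  -1.1 -17.4] open 0.296 grip 32.87716805934906
tool y.ex 1.0 z [-0.002  0.    -1.   ] q [-9. 15. 74. -0. 91. 95.]
```

The arm rose only 0.1 mm while the force jumped to 17 N: that is the hard stop, with no slip.

```bash
python3 -c "
from station import job; print(job.job_done())"
```

```text
the job is handed in; nothing more can be done
None
```

The job is handed in at about 9 s: lid upright (about 1.4° back when measured before the squeeze, still upright in the last picture), mast against its second stop after 90 mm of travel, and the head still held at about 33 N with the button pressed; I saw nothing else moved, and no verdict came back.

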